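Take the load off, then index the tall core under the dial gauge

ROBOT

A 7-joint arm with a two-finger parallel gripper is mounted at the origin on the work surface. World frame = base frame: x ahead of the robot, y to its left, z up, the work surface at z = 0. Lengths are in mm, angles in rad, forces in N, time in s.
With the tool pointing down it reaches from about 400 to 875 mm from the base axis. Payload 4.4 kg.
Tool frame: the origin (TCP) lies at the very end of the fingers, on their centre line; the grasp point (between the pads) lies 19 mm behind it; y points along the fingers, z is the direction in which the jaws open and shut, and the axes are right-handed (so a half turn about y gives the same grasp; the last joint's range is limited). The gripper opens to 85 mm and grips with 20 to 120 N. Pads are 22 mm wide; open, the fingers measure 114 mm over their backs; the gripper's body (76 mm by 85 mm) begins 54 mm behind the grasp point. The pads swing forward as they close: fully open they stand 13 mm farther back than shut.
Start: joints at [1.175, 0.628, 0.038, 1.517, -0.027, 0.996, -0.02], TCP at [210.533, -614.975, 231.313] pointing down, gripper open.
Joint ranges: [-3.06, 3.06], [-0.37, 2.12], [-1.25, 1.32], [0.18, 2.47], [-1.1, 4.24], [0.23, 1.98], [-2.94, 2.94]. Speed limits (rad/s): [2.57, 2.57, 3.14, 3.14, 3.14, 3.14, 3.14].

INTERFACE

Orientations are given as [roll, pitch, yaw] about the fixed x, y, z axes, in that order (R = Rz(yaw) Ry(pitch) Rx(roll)).
In Python, from cell import * gives the robot as it stands.
- The arm moves only by the tool apply_moves, never from a script. Its argument "targets" is a list of rows, each a list of 6 numbers: the shift along the tool's x, y, z in units of 40 mm (1.0 is 40 mm), then the turn, a rotation vector about the tool's x, y, z in units of 8 degrees (1.0 is 8 degrees). A call has 1 to 12 rows; each row shifts and turns the commanded pose from where the row before left it, along the tool's axes as they then stand; what a row does not reach is not made up. A row lasts 1/8 s, in which the tool goes at most 62.5 mm and 10.7 degrees, less where a joint would pass 70% of its speed; a pose out of reach is approached as far as the arm can. A call is refused whole if a number of a shift passes 1 or a number of a turn 1, either way. A call with a gripper value outside its range is refused whole. "jaw" is the gripper command: -1 is shut, 1 is fully open, values between are in proportion, set as the call begins (left out, the last holds). The fingers move at their own pace and stop on an object; the grip force is fixed at half the most. Time passes only in rows, so rows that do not move let the fingers close. It gives the time, the measured TCP pose, the force and the opening at its end, in the units of the state.
- read_state(): the state, without advancing time (a new reading comes with each control period).
- get_image(name): name is "scene" or "top"; returns the picture (420x560x3 uint8, red, green, blue); there is no depth.
- calibration(name): a dict with "fx", "fy", "cx", "cy" (pixels), "world_from_camera" (4x4, takes a point from camera to world coordinates). Camera axes: x right, y down, z forward; pixel columns grow to the right and rows downward; lengths in mm; the calibration is good to about 2 mm. A picture is of the moment at which its call begins. calibration takes no time and is no camera call.
- finish_job(): hands the job in, once; it reports no verdict.
The state is a dict: "clock": time; "qpos": joint angles; "qd": joint speeds; "tau": joint torques, N m; "eef_pos": TCP position; "tool_rot": TCP orientation; "force": force on the tool from outside, world axes, zero at the start; "torque": the same for the moment, N m; "width": finger opening in mm.
Only numpy, scipy, OpenCV 4.12 (cv2) and the standard library are available. Lean on these libraries where they do the work, as an engineer would, in place of code of your own. Each camera call takes 0.05 s, during which the arm holds its last target. There are 200 camera calls.

TASK

On the soil-lab bench, first take the load off: turn the black bar knob on the regulator box anticlockwise (seen from above) all the way to its end stop. Only then index the four-seat turntable one click, whichever way is needed, so that the tall soil core comes to rest in the detent under the dial gauge. Keep every core standing in its seat, do not touch the gauge stand, and leave the other things on the bench where they are.

Things in the scene. Friction and masses are not known exactly. Their poses are not given: they have to be found in the camera images.
- load_grip (a point): grip point on the axis of the load knob, a black bar knob on the regulator box. Bar 42 mm long, 14 mm wide (grip across this), 32 mm high: from 25 mm below this point to 7 mm above. Under it a disc 44 mm across whose top is 23 mm below this point. x lies along the bar (white line towards -x), z up; the frame turns with the knob.
- load (a joint): angle of the load knob in rad: 0 at the anticlockwise end stop (load off), grows clockwise seen from above to 4.7 at the other stop. It stays where left; turning takes about 0.05 N m. Starts 1.0 to 3.3 rad from the stop, so it may take several grasps.
- regulator: blue box carrying the knob, fixed to the bench; origin on the bench. 150 mm in x (-60 to +90 mm from origin), 160 mm in y, top at 60 mm. Knob axis at x = -5 mm, y = 0. A small upright pressure dial, 48 mm across, stands on the box at x = 56 to 76 mm, y = 0, its top 118 mm above the bench.
- unit: grey housing of the gauge unit, fixed to the bench: 290 mm in x (-125 to +165 mm), 250 mm in y, 45 mm high; origin on the bench under the turntable's axis. The gauge stand rises at its +x end.
- table_top (a point): centre of the upper face of the turntable (aluminium, 220 mm across), 64 mm above the bench; the frame turns with it. Central boss 32 mm across, 12 mm high. Four seats centred 68 mm out on this frame's +x, +y, -x, -y: collars 50 mm outside, 42 mm inside, 6 mm high, with a core in each.
- turntable (a joint): angle of the turntable in rad, positive anticlockwise seen from above: detents every quarter turn (-1.57, 0, +1.57 and on), starts at 0. At 0 its frame is aligned with the unit's. About 2 N at a post carries it out of a detent; past half way (0.79 rad) it is pulled on to the next detent and settles there by itself when released.
- gauge_tip (a point): lower tip of the dial gauge's stem, 150 mm above the bench, straight above the centre of the seat position on the unit's +x side (68 mm from the turntable's axis); a tall core passes 10 mm below it.
- gauge: gauge stand fixed to the housing, not to be touched: steel column 22 mm in diameter at the unit's x = 146 mm, y = 0, up to 260 mm above the bench; an arm 180 mm above the bench reaches over the +x seat with a dial 56 mm across (167 to 223 mm above the bench, face at the unit's x = 57 mm). Origin at the column's foot, axes as the unit's.
- tall_core: soil core standing on end, plain grey cylinder 38 mm across with 39 mm white plastic end caps 5 mm thick; origin at the centre of its underside, z up. The only tall one: 76 mm high, about 0.16 kg. It starts in the seat on the unit's +y or -y side.
- short_a: soil core standing on end, plain grey cylinder 38 mm across with 39 mm white plastic end caps 5 mm thick; origin at the centre of its underside, z up. 40 mm high; it starts in the other of these two seats.
- short_b: soil core standing on end, plain grey cylinder 38 mm across with 39 mm white plastic end caps 5 mm thick; origin at the centre of its underside, z up. 40 mm high; it starts in the seat on the unit's -x side.
- short_c: soil core standing on end, plain grey cylinder 38 mm across with 39 mm white plastic end caps 5 mm thick; origin at the centre of its underside, z up. 40 mm high; it starts under the gauge.
- sample_tube: bystander: standing grey sample tube with white end caps, 70 mm across, 140 mm high; origin at the centre of its underside; behind the regulator box
- cutter_ring: bystander: steel cutter ring lying flat, 66 mm across, 25 mm high; origin at the centre of its underside; in front of the regulator box
- weight: bystander: dark steel weight with a grip knob, 60 mm across, 57 mm high; origin at the centre of its underside; in front of the gauge unit
- post (a point): centre of the top of one of the four plain upright steel posts by which the turntable is turned: 12 mm diameter, 50 mm high above the turntable, 114 mm above the bench. They stand midway between the seats, 95 mm from the axis, at 45, 135, 225 and 315 degrees from table_top's x; this is the one at 135 degrees.
- bottle: bystander: tall standing grey bottle with a white cap, 66 mm across, 190 mm high; origin at the centre of its underside; in front of the gauge unit (its -x side), where the gripper's body can strike it
Not all that is in view belongs to the job. What is shaped like the short_a but orange or purple is not meant.

How it is judged (in metres and radians):
On the way, in this order (a step that is already met when the one before it is completed fails the run):
1. the knob is at its anticlockwise end stop (value of joint load below 0.07 rad), for 0.2 s.
2. the tall core is under the gauge (horizontal distance between tall_core and gauge_tip below 0.008 m), for 0.2 s.
At the end, for the whole second after the job is handed in: The knob is within 0.07 rad of its anticlockwise stop; the tall core's axis is within 8 mm of the gauge stem's, turntable and core at rest; all four cores stand upright (within 0.1 rad) in their seats (value of joint load below 0.07 rad and horizontal distance between tall_core and gauge_tip below 0.008 m and velocity of joint turntable between -0.05 and 0.05 rad/s and linear speed of tall_core below 0.02 m/s and angle between each of tall_core, short_a, short_b, short_c's own z axis and vertical below 0.1 rad and z of each of tall_core, short_a, short_b, short_c in the frame of table_top below 0.004 m and horizontal distance between each of tall_core, short_a, short_b, short_c and table_top below 0.075 m); the robot touches nothing.
It fails at once if the turntable is turned more than 0.25 rad while the knob is more than 0.15 rad from its stop (value of joint load above 0.15 rad and (value of joint turntable above 0.25 rad or value of joint turntable below -0.25 rad)).
It fails at once if the robot touches the gauge stand with more than 1 N (contact force between gauge and the arm above 1 N or contact force between gauge and the fingers above 1 N).
It fails at once if a core is tipped over or out of its seat (angle between any of tall_core, short_a, short_b, short_c's own z axis and vertical above 0.5 rad or horizontal distance between any of tall_core, short_a, short_b, short_c and table_top above 0.085 m).
It fails at once if a bystander is moved more than 20 mm (distance of any of sample_tube, cutter_ring, weight, bottle from where it was at the start of the episode above 0.02 m).
It also fails if it takes over 72 s, if anything falls off the work surface, if the arm or the gripper's body presses on something with over 40 N, if the wrist force passes 120 N, or if a joint passes its speed limit or range.

## Working session

There is one attempt and no reset: what is moved stays moved. The work goes in short steps, Python scripts to look and compute and a tool call to move; the robot and the scene stay as the last step left them, time stands still between calls to the robot, and variables do not carry over. Pictures are saved under pics/ and viewed, about 8 in all and at most 12, crops included, and the job is handed in when it is done.

Besides the shell and the picture viewer there is one more tool, called after "Request:" in YAML: its name, and indented under it one key for each argument. apply_moves: Moves the arm, as the interface text tells. Its arguments: {"type":"object","properties":{"targets":{"type":"array"},"jaw":{"type":"number"}},"required":["targets"]}

```bash
ls; mkdir -p pics
python3 - <<'E'
from cell import *
import cv2,numpy as np
for n in("scene","top"):
    cv2.imwrite(f"pics/{n}0.png",cv2.cvtColor(get_image(n),cv2.COLOR_RGB2BGR)); c=calibration(n); print(n,c["fx"],c["fy"],c["cx"],c["cy"]);print(np.round(c["world_from_camera"],3))
print(read_state())
E
```

```text
pics
scene 423.39233132266656 423.39233132266656 283.4336433226835 209.12455109797497
[[-8.36000e-01  4.35000e-01 -3.34000e-01  8.83232e+02]
 [ 5.48000e-01  6.75000e-01 -4.94000e-01  4.85343e+02]
 [ 1.10000e-02 -5.97000e-01 -8.02000e-01  8.24978e+02]
 [ 0.00000e+00  0.00000e+00  0.00000e+00  1.00000e+00]]
top 463.12060871345847 463.12060871345847 291.8329283497282 203.89925074253196
[[ 2.300000e-02 -9.880000e-01  1.550000e-01  4.241300e+02]
 [-1.000000e+00 -2.300000e-02  2.000000e-03  3.362900e+01]
 [ 2.000000e-03 -1.550000e-01 -9.880000e-01  1.122063e+03]
 [ 0.000000e+00  0.000000e+00  0.000000e+00  1.000000e+00]]
{'clock': 0.1, 'qpos': array([ 1.17519294,  0.62928386,  0.03843494,  1.51826886, -0.02696714,
        0.99628622, -0.01999922]), 'qd': array([ 1.72183911e-03, -2.48901444e-03, -3.44822909e-05, -1.49085227e-03,
        3.11557453e-04,  9.82182331e-04,  2.04851965e-03]), 'tau': array([ 2.82834422e-03, -5.64531326e+01,  1.23048764e+00, -1.93971151e+01,
        1.13327985e-02,  5.47510019e-03,  6.06588230e-06]), 'eef_pos': array([ 210.35106559, -614.4312734 ,  230.46100432]), 'tool_rot': array([-1.57252439e+00, -4.08022132e-05, -2.81176265e+00]), 'force': array([ 0.28081126, -1.04234166,  0.59491717]), 'torque': array([0.01718109, 0.04686358, 0.008187  ]), 'width': 85.25978575812024}
```

View pics/scene0.png

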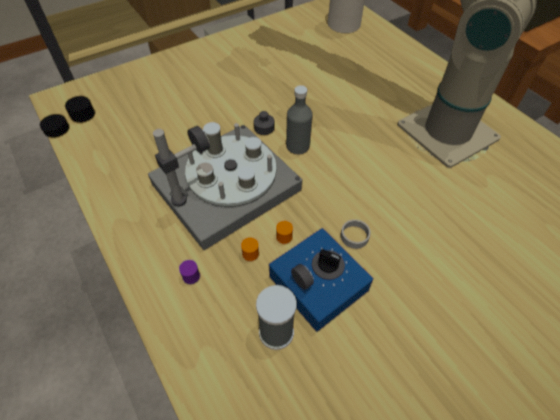

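View pics/top0.png

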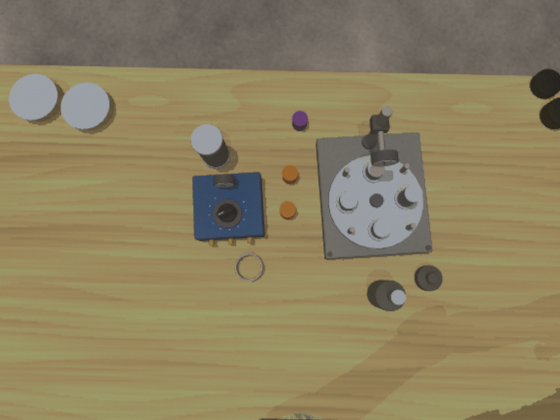

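Tall core is at the top-view right seat (410,197), i.e. the unit's −y side; knob near (228,213). Enlarging both.

Run:
```python
import cv2,numpy as np
a=cv2.imread("pics/top0.png")
r=cv2.resize(a[165:285,185:275],None,fx=5,fy=5,interpolation=cv2.INTER_CUBIC)
u=cv2.resize(a[95:265,310:440],None,fx=3.53,fy=3.53,interpolation=cv2.INTER_CUBIC)[:600]
cv2.imwrite("pics/regcrop.png",r[:600]);print(r.shape,u.shape)
cv2.imwrite("pics/unitcrop.png",u)
```

```text
(600, 450, 3) (600, 459, 3)
```

View pics/regcrop.png

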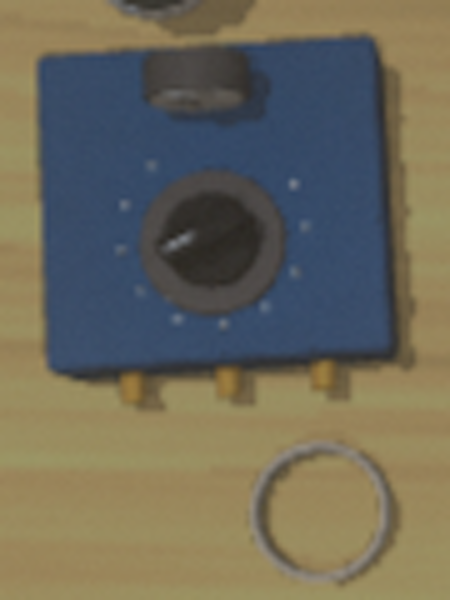

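View pics/unitcrop.png

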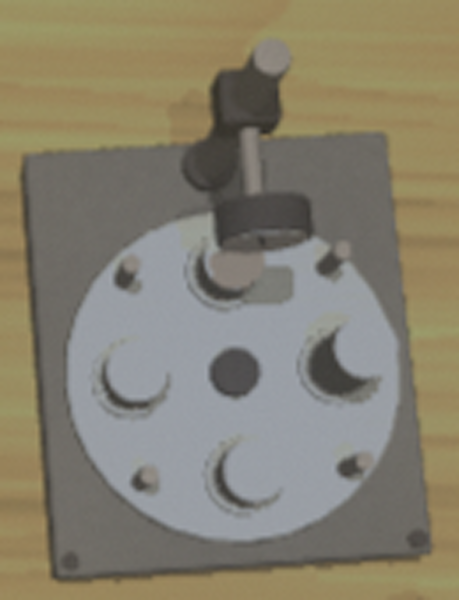

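Top view crops: knob disc centre ≈ crop (213,241), white line pointing left, slightly down (≈(165,250)). The scale marks run 0.5 rad apart with the load-off end at upper right, so there is ≈3.3 rad to turn. Tall core on −y, so the turntable goes +1.57. Now fitting poses.

```bash
cat > h.py <<'E'
import numpy as np
from cell import *
from scipy.optimize import least_squares
def proj(n,P):
    c=calibration(n);T=np.linalg.inv(c["world_from_camera"]);p=np.atleast_2d(P)@T[:3,:3].T+T[:3,3]
    return np.c_[c["fx"]*p[:,0]/p[:,2]+c["cx"],c["fy"]*p[:,1]/p[:,2]+c["cy"]]
def ray(n,uv,z):
    c=calibration(n);W=np.array(c["world_from_camera"]);d=W[:3,:3]@[(uv[0]-c["cx"])/c["fx"],(uv[1]-c["cy"])/c["fy"],1]
    return (W[:3,3]+d*(z-W[2,3])/d[2])[:2]
def place(q,M):
    M=np.array(M,float);c,s=np.cos(q[2]),np.sin(q[2]);return np.c_[q[0]+c*M[:,0]-s*M[:,1],q[1]+s*M[:,0]+c*M[:,1],M[:,2]]
def fit(M,uv,q0):
    r=least_squares(lambda q:(proj("top",place(q,M))-uv).ravel(),q0,x_scale=[100,100,1],loss="soft_l1");return r.x,np.round(proj("top",place(r.x,M))-uv,1)
E
python3 - <<'E'
from h import *
np.set_printoptions(suppress=True,precision=2)
R=np.array([(40,57),(375,38),(393,350),(50,365),(213,241)])/5+[185,165]
M=[(90,80,60),(90,-80,60),(-60,-80,60),(-60,80,60),(-5,0,68)]
q,e=fit(M,R,[450,170,0]);print("reg",q,e.tolist())
kx=place(q,[(-5,0,90)])[0];print("knob",kx, "disc ray",ray("top",R[4],68),"bar mid",ray("top",np.array([210,238])/5+[185,165],97))
a=ray("top",np.array([163,250])/5+[185,165],98);b=ray("top",np.array([258,226])/5+[185,165],98);print("line yaw",np.degrees(np.arctan2(*(a-b)[::-1])),a,b)
marks=np.array([(293,184),(305,227),(294,272),(265,307),(223,323),(177,319),(140,292),(121,249),(124,205),(152,165)])/5+[185,165]
for m in marks: d=ray("top",m,60)-kx[:2];print(np.degrees(np.arctan2(d[1],d[0])).round(0),np.hypot(*d).round(0),end="; ")
U=np.array([(22,155),(386,133),(430,553),(55,578),(236,372),(269,54)])/3.53+[310,95]
M=[(165,125,45),(165,-125,45),(-125,-125,45),(-125,125,45),(0,0,76),(146,0,260)]
q,e=fit(M,U,[480,-150,0]);print("\nunit",q,e.tolist())
print("posts",place(q,[(95*np.cos(t),95*np.sin(t),114) for t in np.radians([45,135,225,315])]).round(0).tolist())
for t in(45,135,225,315):print(((proj("top",place(q,[(95*np.cos(np.radians(t)),95*np.sin(np.radians(t)),114)]))-[310,95])*3.53).round(0),end="")
print("\nbottle cap",ray("top",(398,297),190),"weight",ray("top",(433,279),57),"ring",ray("top",(250,267),25),"tube",ray("top",(208,139),140))
print("scene bottle cap",ray("scene",(300,92),190))
E
```

```text
reg [569.15 182.64   0.08] [[-0.5, -0.8], [0.7, -0.9], [0.4, 0.4], [-0.8, 1.5], [0.1, 0.1]]
knob [564.17 182.22  90.  ] disc ray [564.28 182.54] bar mid [561.75 179.84]
line yaw 105.6974613592751 [555.74 200.41] [567.51 158.52]
-50.0 45.0; -78.0 42.0; -109.0 39.0; -140.0 37.0; -173.0 37.0; 155.0 39.0; 124.0 41.0; 95.0 44.0; 69.0 47.0; 41.0 48.0; 
unit [ 601.02 -157.84    0.09] [[-0.3, -0.8], [-0.1, -1.0], [0.9, 0.4], [-0.4, 0.4], [-0.4, -0.2], [0.4, 0.7]]
posts [[662.0, -85.0, 114.0], [528.0, -97.0, 114.0], [540.0, -231.0, 114.0], [674.0, -219.0, 114.0]]
[[130. 264.]][[148. 475.]][[364. 461.]][[341. 250.]]
bottle cap [ 388.86 -178.56] weight [ 425.77 -288.86] ring [443.88 130.43] tube [717.86 222.61]
scene bottle cap [ 397.39 -172.28]
```

Request:
apply_moves:
  targets:
    - [0,-0.15,-0.9,0,0,0]
    - [0,-0.15,-0.9,0,0,0]
    - [0,-0.15,-0.9,0,0,0]
    - [0,-0.15,-0.9,0,0,0]
    - [0,-0.15,-0.9,0,0,0]
    - [-1,0,0,0,-0.61,0]
    - [-1,0,0,0,-0.61,0]
    - [-1,0,0,0,-0.61,0]
    - [-1,0,0,0,-0.61,0]
    - [-1,0,0,0,-0.61,0]
    - [-1,0,0,0,-0.61,0]
    - [-1,0,0,0,-0.61,0]
  jaw: 0.1

```text
clock: 1.6
eef_pos: [383.1, -291.2, 261.1]
tool_rot: [-1.571, 0.0, -2.213]
force: [0.1, -0.4, -0.4]
width: 47.1
```

Request:
apply_moves:
  targets:
    - [-1,0,0,0,-0.61,0]
    - [-1,0,0,0,-0.61,0]
    - [-1,0,0,0,-0.61,0]
    - [-1,0,0,0,-0.61,0]
    - [-1,0,0,0,-0.61,0]
    - [-1,0,0,0,-0.61,0]
    - [-1,0,0,0,-0.61,0]
    - [-1,0,0,0,-0.61,0]
    - [-1,0,0,0,-0.61,0]
    - [-1,0,0,0,-0.61,0]
    - [-1,0,0,0,-0.61,0]
    - [0,0,0,0,0,0]

```text
clock: 3.1
eef_pos: [473.4, 125.4, 261.3]
tool_rot: [-1.571, 0.002, -1.272]
force: [0.4, -0.2, 0.7]
width: 46.6
```

```bash
cat >> h.py <<'E'
from scipy.spatial.transform import Rotation as Ro
def rel(P,jawdeg=None):
    s=read_state();R=Ro.from_euler("xyz",s["tool_rot"]).as_matrix();d=R.T@(np.array(P)-s["eef_pos"])
    j=np.degrees(np.arctan2(R[1,2],R[0,2]))
    print("t",s["clock"].__round__(2),"pos",s["eef_pos"].round(1),"jaw",round(j,1),"q",s["qpos"].round(2),"F",s["force"].round(1),"T",s["torque"].round(2),"w",round(s["width"],1))
    print("shift units",(d/40).round(2),"turn y units",None if jawdeg is None else round(-(jawdeg-j)/8,2))
E
python3 -c "
from h import *
rel([564,182,150],15.7)"
```

```text
t 3.1 pos [473.4 125.4 261.3] jaw 17.1 q [ 0.06  0.4  -0.52  1.9   0.24  0.9  -0.28] F [ 0.4 -0.2  0.7] T [-0.04 -0.    0.06] w 46.6
shift units [-0.68  2.79  2.58] turn y units 0.18
```

Request:
apply_moves:
  targets:
    - [-0.23,0.5,0.86,0,0.06,0]
    - [-0.23,0.5,0.86,0,0.06,0]
    - [-0.22,0.5,0.86,0,0.06,0]
    - [0,0.6,0,0,0,0]
    - [0,0.7,0,0,0,0]
    - [0,0,0,0,0,0]

```text
clock: 3.85
eef_pos: [564.5, 174.8, 147.1]
tool_rot: [-1.576, -0.001, -1.305]
force: [-0.2, -0.2, 0.7]
width: 46.9
```

Run:
```python
from h import *
import cv2
rel([564,182,77],15.7)
I=cv2.cvtColor(get_image("scene"),cv2.COLOR_RGB2BGR)
cv2.imwrite("pics/s1.png",cv2.resize(I[170:330,240:400],None,fx=3.7,fy=3.7,interpolation=cv2.INTER_CUBIC))
print(proj("scene",[[564,182,98],[564,182,68],[564,182,60]]))
```

```text
t 3.85 pos [564.5 174.8 147.1] jaw 15.2 q [-0.09  0.68 -0.42  1.76  0.37  0.79 -0.42] F [-0.2 -0.2  0.7] T [-0.   -0.02  0.03] w 46.9
shift units [-0.18  1.75  0.05] turn y units -0.06
[[330.25623481 254.72621101]
 [328.79434393 262.22796552]
 [328.41816065 264.15836583]]
```

View pics/s1.png

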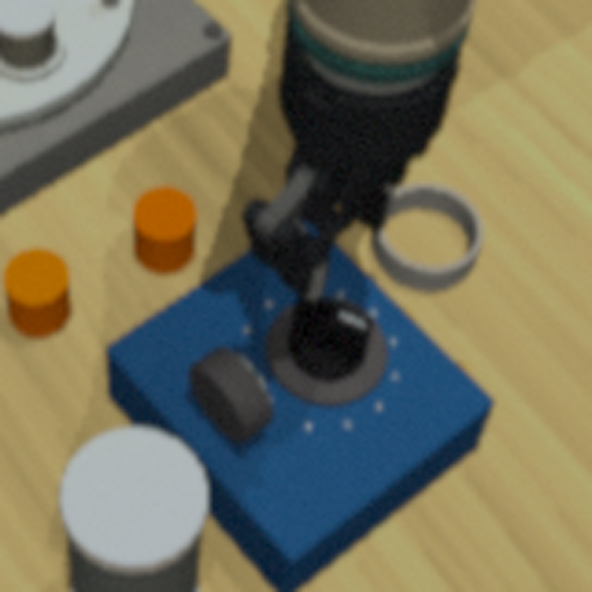

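Request:
apply_moves:
  targets:
    - [-0.17,0.6,0.04,0,-0.06,0]
    - [0,0.6,0,0,0,0]
    - [0,0.4,0,0,0,0]
    - [0,0.2,0,0,0,0]
    - [0,0,0,0,0,0]

```text
clock: 4.53
eef_pos: [565.8, 183.7, 77.5]
tool_rot: [-1.571, -0.0, -1.296]
force: [-0.0, -0.0, 0.5]
width: 47.3
```

Request:
apply_moves:
  targets:
    - [0,0,0,0,0,0]
    - [0,0,0,0,0,0]
    - [0,0,0,0,0,0]
    - [0,0,0,0,0,0]
    - [0,0,0,0,0,0]
  jaw: -1

```text
clock: 5.15
eef_pos: [565.8, 184.0, 78.2]
tool_rot: [-1.57, -0.0, -1.296]
force: [-1.2, -1.8, 6.8]
width: 13.0
```

```bash
python3 -c "
from h import *
rel([564,182,72],15.7)"
```

```text
t 5.15 pos [565.8 184.   78.2] jaw 15.8 q [-0.13  0.78 -0.37  1.79  0.43  0.65 -0.48] F [-1.2 -1.8  6.8] T [-0.1   0.43 -0.03] w 13.0
shift units [ 0.04  0.16 -0.06] turn y units 0.01
```

Request:
apply_moves:
  targets:
    - [0,-0.04,0,0,-0.5,0]
    - [0,0,0,0,-1,0]
    - [0,0,0,0,-1,0]
    - [0,0,0,0,0,0]

```text
clock: 5.65
eef_pos: [565.5, 183.9, 78.3]
tool_rot: [-1.571, 0.001, -0.948]
force: [0.5, 0.8, -6.2]
width: 12.7
```

```bash
python3 -c "
from h import *
rel([564,182,72],15.7)"
```

```text
t 5.65 pos [565.5 183.9  78.3] jaw 35.7 q [-0.07  0.79 -0.47  1.79  0.53  0.69 -0.21] F [ 0.5  0.8 -6.2] T [ 0.31 -0.26  0.03] w 12.7
shift units [ 0.02  0.16 -0.06] turn y units 2.5
```

Request:
apply_moves:
  targets:
    - [0,0,0,0,-1,0]
    - [0,0,0,0,-1,0]
    - [0,0,0,0,-1,0]
    - [0,0,0,0,-1,0]
    - [0,0,0,0,-1,0]
    - [0,0,0,0,-1,0]
    - [0,0,0,0,-1,0]
    - [0,0,0,0,-1,0]
    - [0,0,0,0,-1,0]
    - [0,0,0,0,-1,0]
    - [0,0,0,0,-1,0]
    - [0,0,0,0,0,0]

```text
clock: 7.15
eef_pos: [565.9, 183.1, 79.0]
tool_rot: [-1.56, 0.004, 0.539]
force: [-3.2, 6.8, -0.3]
width: 13.3
```

```bash
python3 -c "
from h import *
rel([564,182,72],15.7)"
```

```text
t 7.15 pos [565.9 183.1  79. ] jaw 120.9 q [ 0.14  0.9  -0.85  1.78  0.85  0.88  1.  ] F [-3.2  6.8 -0.3] T [  0.98   0.72 -12.24] w 13.3
shift units [-0.05  0.17 -0.  ] turn y units 13.15
```

Request:
apply_moves:
  targets:
    - [0,0,0,0,0,0]
    - [0,0,0,0,0,0]
    - [0,0,0,0,0,0]
  jaw: 0.1

```text
clock: 7.52
eef_pos: [565.1, 184.0, 78.9]
tool_rot: [-1.572, 0.0, 0.593]
force: [-0.3, 0.1, -0.0]
width: 47.4
```

Request:
apply_moves:
  targets:
    - [0,-1,0,0,0,0]
    - [0,-1,0,0,0,0]
    - [0,-1,-1,0,0,0]
    - [0,0,-1,0,0,0]
    - [0,0,-1,0,0,0]
    - [0,0,-1,0,0,0]
    - [0,0,0,0,0,0]

```text
clock: 8.4
eef_pos: [655.9, 46.5, 197.8]
tool_rot: [-1.573, 0.002, 0.585]
force: [-0.7, -0.3, -0.1]
width: 47.1
```

Run:
```python
from h import *
import cv2
rel([564,182,77],15.7)
I=cv2.cvtColor(get_image("scene"),cv2.COLOR_RGB2BGR)
J=cv2.cvtColor(get_image("top"),cv2.COLOR_RGB2BGR)
A=cv2.resize(I[210:330,260:380],None,fx=3.3,fy=3.3,interpolation=cv2.INTER_CUBIC)
B=cv2.resize(J[165:285,185:305],None,fx=3.3,fy=3.3,interpolation=cv2.INTER_CUBIC)
cv2.imwrite("pics/s2.png",np.hstack([A,B]))
```

```text
t 8.4 pos [655.9  46.5 197.8] jaw 123.5 q [ 0.39  0.85 -0.96  1.51  0.73  1.17  1.45] F [-0.7 -0.3 -0.1] T [-0.03 -0.    0.05] w 47.1
shift units [-0.04  3.01  4.1 ] turn y units 13.48
```

View pics/s2.png

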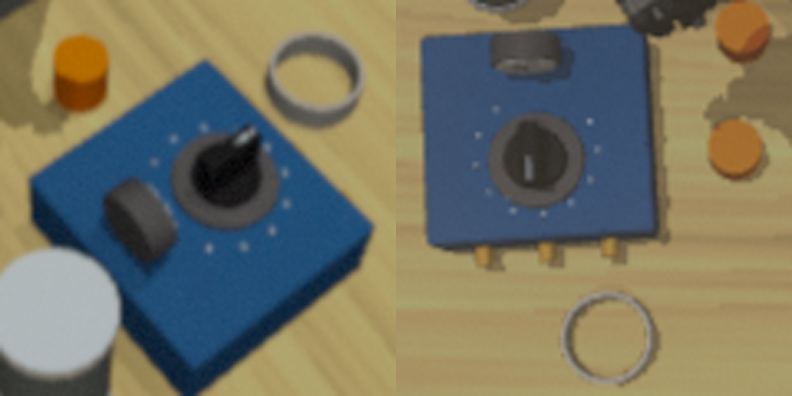

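Picture: the white line now points straight down in the top view (bar from (529,122) to (529,184)), so the knob turned ~80° and then the jaws slipped at high torque. That suggests the end stop. I'll verify by regrasping with the bar and pushing gently anticlockwise.

Run:
```python
from h import *
f=lambda u:ray("top",np.array([u[0]-396,u[1]])/3.3+[185,165],93)
a=f((529,184));b=f((530,122));print(a,b,np.degrees(np.arctan2(*(a-b)[::-1])))
rel([565.5,183.5,150],94)
```

```text
[543.80577168 183.39036206] [586.33547711 184.62128143] -178.3421751638049
t 8.5 pos [654.   51.2 198.6] jaw 123.9 q [ 0.38  0.85 -0.96  1.52  0.73  1.17  1.45] F [-0.2  1.1  0.5] T [0.06 0.03 0.03] w 47.3
shift units [0.01 1.22 3.98] turn y units 3.73
```

Request:
apply_moves:
  targets:
    - [0,0,1,0,0,0]
    - [0,0,1,0,0,0]
    - [0,0,1,0,0,0]
    - [0,0,0.98,0,0,0]
    - [0,0.6,0,0,0.95,0]
    - [0,0.6,0,0,0.95,0]
    - [0,0.6,0,0,0.95,0]
    - [0,0.5,0,0,0.95,0]
    - [0,0.3,0,0,0,0]
    - [0,0,0,0,0,0]

```text
clock: 9.75
eef_pos: [565.0, 183.9, 94.5]
tool_rot: [-1.571, 0.001, 0.063]
force: [0.9, 0.6, 0.6]
width: 46.8
```

Run:
```python
from h import *
rel([565.5,183.5,79],93)
```

```text
t 9.75 pos [565.  183.9  94.5] jaw 93.6 q [ 0.08  0.84 -0.74  1.78  0.75  0.83  0.61] F [0.9 0.6 0.6] T [-0.01  0.02  0.04] w 46.8
shift units [ 0.01  0.39 -0.01] turn y units 0.08
```

Request:
apply_moves:
  targets:
    - [0,0.39,0,0,0.08,0]
    - [0,0,0,0,0,0]

```text
clock: 10.0
eef_pos: [565.4, 182.7, 78.4]
tool_rot: [-1.572, 0.002, 0.048]
force: [-0.0, 0.7, 0.2]
width: 47.3
```

Request:
apply_moves:
  targets:
    - [0,0,0,0,0,0]
    - [0,0,0,0,0,0]
    - [0,0,0,0,0,0]
    - [0,0,0,0,0,0]
  jaw: -1

```text
clock: 10.5
eef_pos: [566.3, 183.3, 79.8]
tool_rot: [-1.571, -0.001, 0.048]
force: [-0.7, -0.8, 3.5]
width: 12.8
```

Run:
```python
from h import *
rel([565.5,183.5,79],93)
```

```text
t 10.5 pos [566.3 183.3  79.8] jaw 92.7 q [ 0.07  0.86 -0.72  1.79  0.77  0.8   0.58] F [-0.7 -0.8  3.5] T [-0.07  0.16 -0.01] w 12.8
shift units [-0.02  0.02  0.01] turn y units -0.03
```

Request:
apply_moves:
  targets:
    - [0,0,0,0,-0.3,0]
    - [0,0,0,0,-0.3,0]
    - [0,0,0,0,0,0]

```text
clock: 10.88
eef_pos: [566.3, 183.3, 79.8]
tool_rot: [-1.569, 0.0, 0.127]
force: [-1.4, -0.3, 5.4]
width: 13.0
```

Run:
```python
from h import *
rel([565.5,183.5,79],93)
```

```text
t 10.88 pos [566.3 183.3  79.8] jaw 97.3 q [ 0.08  0.86 -0.74  1.78  0.78  0.82  0.65] F [-1.4 -0.3  5.4] T [-0.01  0.29 -1.64] w 13.0
shift units [-0.02  0.02  0.01] turn y units 0.54
```

Request:
apply_moves:
  targets:
    - [0,0,0,0,-0.3,0]
    - [0,0,0,0,-0.2,0]
    - [0,0,0,0,0,0]

```text
clock: 11.25
eef_pos: [566.9, 183.4, 80.0]
tool_rot: [-1.569, -0.001, 0.196]
force: [0.3, 0.2, 6.1]
width: 12.9
```

Run:
```python
from h import *
rel([565.5,183.5,79],93)
```

```text
t 11.25 pos [566.9 183.4  80. ] jaw 101.2 q [ 0.09  0.87 -0.76  1.78  0.79  0.82  0.7 ] F [0.3 0.2 6.1] T [ 0.08  0.12 -2.12] w 12.9
shift units [-0.03  0.02  0.01] turn y units 1.03
```

Request:
apply_moves:
  targets:
    - [0,0,0,0,0,0]
    - [0,0,0,0,0,0]
    - [0,0,0,0,0,0]
  jaw: 0.1

```text
clock: 11.62
eef_pos: [565.6, 183.1, 79.0]
tool_rot: [-1.571, 0.001, 0.203]
force: [-0.2, 0.0, 0.6]
width: 47.0
```

Request:
apply_moves:
  targets:
    - [0,-0.8,0,0,0,0]
    - [0,-1,0,0,0,0]
    - [0,-1,0,0,0,0]
    - [0,-1,0,0,0,0]
    - [0,0,-1,0,0,0]
    - [0,0,-1,0,0,0]
    - [0,0,-1,0,0,0]
    - [0,0,-1,0,0,0]
    - [0,0,0,0,0,0]

```text
clock: 12.75
eef_pos: [598.4, 21.6, 230.4]
tool_rot: [-1.573, 0.002, 0.195]
force: [0.2, 0.3, -0.7]
width: 47.0
```

Run:
```python
from h import *
import cv2
q=[601.02,-157.84,0.09]
p=place(q,[(95*np.cos(np.radians(135)),95*np.sin(np.radians(135)),114)])[0];print(p)
rel([*p[:2],180],225+5.2)
J=cv2.cvtColor(get_image("top"),cv2.COLOR_RGB2BGR)
cv2.imwrite("pics/s3.png",np.hstack([cv2.resize(J[165:285,185:275],None,fx=4,fy=4,interpolation=cv2.INTER_CUBIC)]))
```

```text
[528.07912703 -96.97433603 114.        ]
t 12.75 pos [598.4  21.6 230.4] jaw 101.2 q [ 0.45  0.7  -0.91  1.65  0.62  1.1   1.13] F [ 0.2  0.3 -0.7] T [ 0.02 -0.   -0.02] w 47.0
shift units [-2.3   1.27 -2.56] turn y units -16.13
```

View pics/s3.png

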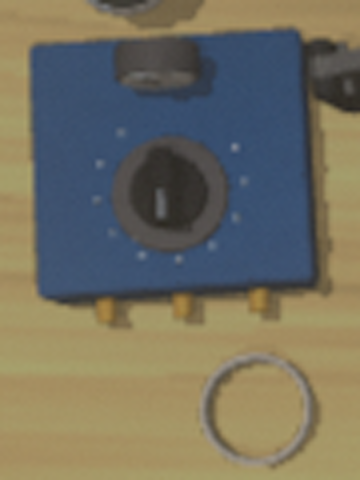

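Request:
apply_moves:
  targets:
    - [-0.77,0,-0.86,0,0,0]
    - [-0.77,0,-0.85,0,0,0]
    - [-0.76,0,-0.85,0,0,0]
    - [0,0,0,0,0.91,0]
    - [0,0,0,0,0.91,0]
    - [0,0.25,0,0,0.91,0]
    - [0,0.25,0,0,0.91,0]
    - [0,0.25,0,0,0.91,0]
    - [0,0.25,0,0,0.91,0]
    - [0,0.25,0,0,0.92,0]
    - [0,0,0,0,0,0]

```text
clock: 14.18
eef_pos: [527.9, -90.7, 181.0]
tool_rot: [-1.571, 0.001, -0.685]
force: [0.1, 0.4, 1.2]
width: 47.0
```

Run:
```python
from h import *
import cv2
rel([528,-97,130],50.2)
J=cv2.cvtColor(get_image("scene"),cv2.COLOR_RGB2BGR)
cv2.imwrite("pics/s4.png",cv2.resize(J[60:260,130:360],None,fx=3,fy=3,interpolation=cv2.INTER_CUBIC))
print((proj("scene",[[528,-97,114]])-[130,60])*3)
```

```text
t 14.18 pos [527.9 -90.7 181. ] jaw 50.7 q [ 0.56  0.61 -0.67  1.88  0.5   0.83  0.51] F [0.1 0.4 1.2] T [ 0.02 -0.01 -0.05] w 47.0
shift units [ 0.1   1.27 -0.12] turn y units 0.07
[[421.60629599 287.57965272]]
```

View pics/s4.png

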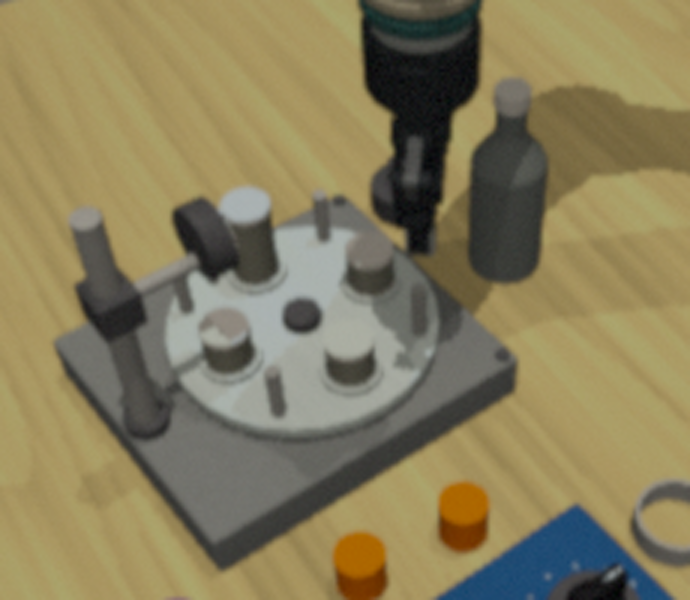

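The predicted post top (421,288) matches the seen post (419,287), and the bottle is clear. Going down with the jaws around it.

Request:
apply_moves:
  targets:
    - [0.1,0.4,-0.12,0,0.07,0]
    - [0,0.6,0,0,0,0]
    - [0,0.6,0,0,0,0]
    - [0,0.5,0,0,0,0]
    - [0,0.3,0,0,0,0]
    - [0,0,0,0,0,0]

```text
clock: 14.98
eef_pos: [527.8, -98.6, 84.4]
tool_rot: [-1.572, 0.002, -0.699]
force: [0.2, -0.2, -0.5]
width: 47.1
```

Request:
apply_moves:
  targets:
    - [0,0,0,0,0,0]
    - [0,0,0,0,0,0]
  jaw: -0.45

```text
clock: 15.22
eef_pos: [529.0, -98.7, 86.0]
tool_rot: [-1.57, -0.001, -0.699]
force: [0.6, -0.2, 0.3]
width: 23.5
```

Run:
```python
from h import *
rel([528,-97,85],50.2)
```

```text
t 15.22 pos [529.  -98.7  86. ] jaw 49.9 q [ 0.49  0.74 -0.55  1.95  0.64  0.64  0.39] F [ 0.6 -0.2  0.3] T [ 0.05 -0.02  0.03] w 23.5
shift units [-0.05  0.03  0.02] turn y units -0.03
```

Request:
apply_moves:
  targets:
    - [0,0,-0.1,0,-0.3,0]
    - [0.01,0,-0.21,0,-0.63,0]
    - [0.01,0,-0.21,0,-0.63,0]
    - [0.01,0,-0.21,0,-0.63,0]
    - [0.01,0,-0.21,0,-0.63,0]
    - [0.01,0,-0.21,0,-0.63,0]
    - [0.01,0,-0.21,0,-0.63,0]
    - [0.01,0,-0.21,0,-0.63,0]

```text
clock: 16.23
eef_pos: [506.9, -155.7, 85.9]
tool_rot: [-1.57, -0.002, -0.037]
force: [2.0, 1.4, -0.1]
width: 23.7
```

```bash
cat >> h.py <<'E'
def arc(deg):
    a=np.radians(140.2+deg);rel([601+95*np.cos(a),-157.8+95*np.sin(a),86],50.2+deg)
E
python3 -c "
from h import *
arc(37.7)"
```

```text
t 16.23 pos [ 506.9 -155.7   85.9] jaw 87.9 q [ 0.71  0.78 -0.73  1.96  0.81  0.71  1.01] F [ 2.   1.4 -0.1] T [ 0.38 -0.17  0.  ] w 23.7
shift units [-0.02 -0.    0.03] turn y units -0.0
```

On the arc; continuing to about 87°.

Request:
apply_moves:
  targets:
    - [0.01,0,-0.21,0,-0.63,0]
    - [0.01,0,-0.21,0,-0.63,0]
    - [0.01,0,-0.21,0,-0.63,0]
    - [0.01,0,-0.21,0,-0.63,0]
    - [0.01,0,-0.21,0,-0.63,0]
    - [0.01,0,-0.21,0,-0.63,0]
    - [0.01,0,-0.21,0,-0.63,0]
    - [0.01,0,-0.21,0,-0.63,0]
    - [0.01,0,-0.21,0,-0.63,0]
    - [0,0,-0.16,0,-0.5,0]
    - [0,0,0,0,0,0]
    - [0,0,0,0,0,0]

```text
clock: 17.73
eef_pos: [536.0, -229.9, 85.4]
tool_rot: [-1.571, 0.0, 0.819]
force: [0.3, 0.1, 0.1]
width: 23.5
```

```bash
python3 -c "
from h import *
arc(88)"
```

```text
t 17.73 pos [ 536.  -229.9   85.4] jaw 136.9 q [ 0.91  0.92 -0.95  1.81  0.94  0.93  1.92] F [0.3 0.1 0.1] T [ 0.02 -0.03  0.05] w 23.5
shift units [ 0.05 -0.01 -0.01] turn y units -0.16
```

Request:
apply_moves:
  targets:
    - [0,0,0,0,0,0]
    - [0,0,0,0,0,0]
    - [0,-0.4,0,0,0,0]
    - [0,-0.8,0,0,0,0]
    - [0,-1,0,0,0,0]
    - [0,-1,0,0,0,0]
    - [0,-0.5,0,0,0,0]
    - [-1,0,0,0,0,0]
    - [-1,0,0,0,0,0]
    - [-1,0,0,0,0,0]
    - [-1,0,0,0,0,0]
    - [0,0,0,0,0,0]
  jaw: -0.2

```text
clock: 19.23
eef_pos: [424.1, -350.0, 232.4]
tool_rot: [-1.569, 0.003, 0.814]
force: [0.6, -1.1, -0.9]
width: 34.2
```

Run:
```python
from h import *
import cv2
rel([528,-97,130],50.2)
J=cv2.cvtColor(get_image("scene"),cv2.COLOR_RGB2BGR);K=cv2.cvtColor(get_image("top"),cv2.COLOR_RGB2BGR)
f=lambda a:cv2.resize(a,(395,395),interpolation=cv2.INTER_CUBIC)
cv2.imwrite("pics/s5.png",np.vstack([np.hstack([f(J[100:250,140:290]),f(K[110:260,305:455])]),np.hstack([cv2.resize(z,(395,200),interpolation=cv2.INTER_AREA) for z in(J[230:330,240:437],K[170:270,180:377])])]))
u=[601.02,-157.84,.09];print("tall under gauge top ctr",(proj("top",place(u,[(68,0,140)]))-[305,110])*395/150,(proj("scene",place(u,[(68,0,140)]))-[140,100])*395/150)
```

```text
t 19.23 pos [ 424.1 -350.   232.4] jaw 136.6 q [ 1.31  0.72 -1.14  1.78  0.73  1.13  2.32] F [ 0.6 -1.1 -0.9] T [ 0.01 -0.01 -0.02] w 34.2
shift units [6.39 2.55 2.45] turn y units 10.8
tall under gauge top ctr [[194.29271943 143.9521338 ]] [[166.70409328 151.36465312]]
```

View pics/s5.png

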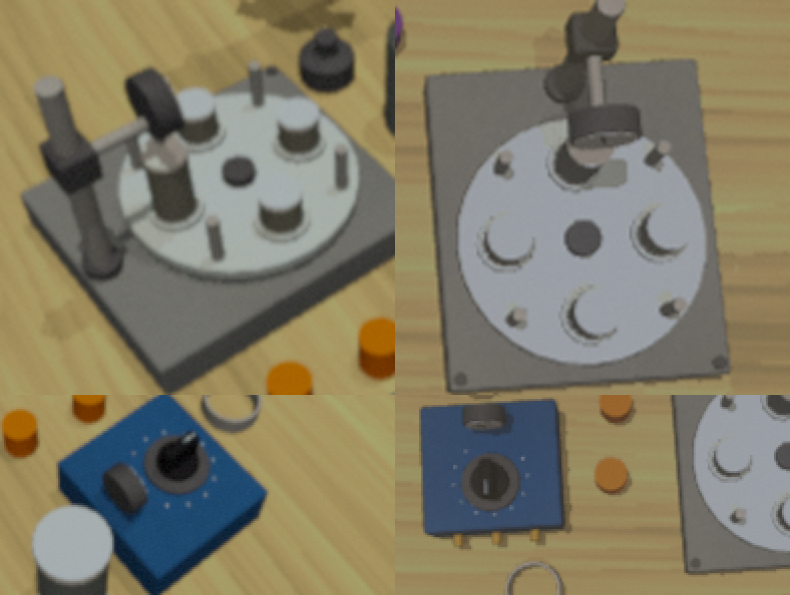

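The tall core stands under the gauge, its cap at scene crop (166,152) against the predicted (167,151). All four cores are seated and the posts are back at the detent angles. The knob is unchanged, and the arm is clear and still.

```bash
python3 -c "
from cell import *
print(finish_job())"
```

```text
the job is handed in; nothing more can be done
None
```

I took the load off first, then indexed the turntable, and handed the job in at about 19 s of the 72 s allowed. No verdict came back.

**Knob:** I turned it anticlockwise about 80° (roughly 1.4 rad). It then met hard resistance, and the bar slipped in the jaws at about 12 N m. I regrasped it and pushed anticlockwise again: 2 N m against 0.05 N m to turn, with no movement, so I take this as the end stop. The white line now points to the box's −x.

**Disagreement:** the printed scale marks had made me expect about 3.4 rad of travel, with the stop further round. I trusted the resistance over the marks, but I could not read the joint angle itself.

**Turntable:** I moved the 135° post one click anticlockwise with the jaws loosely round it, and it settled in the detent with no force left on the tool.

**Last checks:**
- **Tall core:** its cap is within about 1 pixel of the predicted spot under the gauge.
- **Other cores:** all four cores stand in their seats.
- **Gauge stand and bystanders:** the bystanders I could check in the last pictures look unmoved. The bottle was mostly out of frame. The tool forces showed no unexpected contact, including near the gauge stand.
- **Arm:** it is clear of everything and still.

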